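# Centre the drill bit rack on its post

### The job

The wobbly little tiered drill bit rack is perched half off the round plate of its post. With light pushes of the fingertips from the side, nudge it back to the middle of the plate so that an even rim of plate shows all round it, without tipping it, knocking it off, lifting it or taking it between the fingers. Push gently, leave the things lying around it where they are, and finish clear with the rack standing still.

Things in the scene. Friction and masses are not known exactly. Their poses are not given: they have to be found in the camera images.
- rack: drill bit rack: loose stack of three round plastic tiers, stepped like a cake, with short steel bits standing in them; 58 mm high in all, 0.18 to 0.35 kg, on a narrow foot 36 mm diameter, 8 mm high. Second tier 50 mm diameter (20 to 34 mm above the underside), top tier 32 mm (34 to 46 mm). Origin: centre of the foot's underside; z is its upright axis
- rack_tier (a point): centre of the rack's lowest, widest tier, 14 mm above the foot's underside; this tier is 68 mm diameter and spans 8 to 20 mm above the underside. A level push on its edge slides the rack (1 to 2.5 N), which stops when the push stops; a push on the upper tiers can tip it over
- stand_top (a point): centre of the top face of the fixed post's round plate, where the rack's origin belongs. Plate 92 mm diameter, 10 mm thick, top about 44 mm above the bench; a centred rack leaves 12 mm of plate showing all round its lowest tier. At the start the rack stands 23 to 31 mm off centre, to any side
- screwdriver: stubby red screwdriver lying flat, 95 mm long, 26 thick; origin under its middle (sizes in mm); a bystander lying on the mat round the post, to be left alone
- ratchet: black ratchet handle lying flat, 172 mm long, 28 high at the head; origin on its underside near the middle of its length (sizes in mm); a bystander lying on the mat round the post, to be left alone
- nail_set: steel nail set (punch) lying flat, 105 mm long, 11 thick; origin on its underside near the middle of its length (sizes in mm); a bystander lying on the mat round the post, to be left alone
- dish: white ceramic dish of washers, 92 mm across, 22 high; origin under its centre (sizes in mm); a bystander lying on the mat round the post, to be left alone
- fuse_box: clip-lidded plastic fuse box, 112 x 76, 34 high; origin under its centre (sizes in mm); a bystander lying on the mat round the post, to be left alone
- tape: black tape measure case, 66 x 34, 34 high; origin under its centre (sizes in mm); a bystander lying on the mat round the post, to be left alone
- socket: steel socket standing on end, 24 mm diameter, 34 high; origin under its centre (sizes in mm); a bystander lying on the mat round the post, to be left alone
There are look-alikes about, which are no part of the job. Leave any blue or turquoise look-alike of the rack alone.

How it is judged:
By the outcome, as a careful person would: the job done as asked, in the order asked, and still so for the second after the job is handed in, with the robot touching nothing.
It also fails if it takes over 48 s, if anything falls off the work surface, if the arm or the gripper's body presses on something with over 40 N, if the wrist force passes 120 N, or if a joint passes its speed limit or range.

### The arm

A 6-joint arm with a two-finger parallel gripper is mounted at the origin on the work surface. World frame = base frame: x ahead of the robot, y to its left, z up, the work surface at z = 0. Lengths are in m, angles in rad, forces in N, time in s.
With the tool pointing down it reaches from about 0.425 to 0.95 m from the base axis. Payload 3.5 kg.
Tool frame: the origin (TCP) lies between the finger pads; the fingertips stand 14 mm ahead of it and the grasp point (between the pads) lies 5 mm behind it (ctrl.tip_extent is the distance from the TCP to the fingertips, in m); x points along the fingers, z is the direction in which the jaws open and shut, and the axes are right-handed (so a half turn about x gives the same grasp; the last joint's range is limited). The gripper opens to 85 mm and grips with 20 to 120 N. Pads are 22 mm wide; open, the fingers measure 114 mm over their backs; the gripper's body (76 mm by 85 mm) begins 54 mm behind the grasp point. The pads swing forward as they close: fully open they stand 13 mm farther back than shut.
Start: joints at [-1.305, 0.286, 1.577, -0, 1.279, -0.15], TCP at [0.273, -0.617, 0.245] pointing down, gripper open.
Joint ranges: [-2.77, 2.77], [-0.9, 2.22], [0.21, 2.48], [-1.53, 4.67], [0.24, 2.81], [-2.84, 2.84]. Speed limits (rad/s): [2.79, 2.79, 3.14, 3.14, 3.14, 3.14].

### API

Orientations are given as a unit quaternion [x, y, z, w].
In Python, from plant import ctrl gives the robot as it stands.
- The arm moves only by the tool move_arm, never from a script. Its argument "commands" is one flat list of numbers, 4 for each row, row after row: the shift along the tool's x, y, z in units of 25 mm (1.0 is 25 mm), then the turn about the tool's x in units of 5 degrees (1.0 is 5 degrees). A call has 1 to 20 rows; each row shifts and turns the commanded pose from where the row before left it, along the tool's axes as they then stand; what a row does not reach is not made up. A row lasts 1/8 s, in which the tool goes at most 62.5 mm and 10.7 degrees, less where a joint would pass 70% of its speed; a pose out of reach is approached as far as the arm can. A call is refused whole if a number of a shift passes 1 or a number of a turn 1, either way. A call with a gripper value outside its range is refused whole. "jaw" is the finger opening in mm, from 0 to 85.4, set as the call begins (left out, the last holds). The fingers move at their own pace and stop on an object; "force" is the grip in N (left out, the last holds). Time passes only in rows, so rows that do not move let the fingers close. It gives the time, the measured TCP pose, the force and the opening at its end, in the units of the state.
- ctrl.get_state(): the state, without advancing time (a new reading comes with each control period).
- ctrl.read_camera(name): name is "scene" or "top" or "wrist"; returns the picture (384x512x3 uint8, red, green, blue); there is no depth.
- ctrl.get_calibration(name): a dict with "camera_matrix" (3x3 intrinsics, pixels), "camera_from_world" (4x4, takes a point from world to camera coordinates); the wrist camera has in their place "mount" (4x4, takes a point from camera to tool coordinates, whose origin is the TCP and whose axes are the tool frame's). Camera axes: x right, y down, z forward; pixel columns grow to the right and rows downward; lengths in m; the calibration is good to about 2 mm. A picture is of the moment at which its call begins: read the wrist's pose just before it. get_calibration takes no time and is no camera call.
- ctrl.sign_off(): hands the job in, once; it reports no verdict.
The state is a dict: "time": time; "qpos": joint angles; "dq": joint speeds; "joint_efforts": joint torques, N m; "eef_pos": TCP position; "tcp_rot": TCP orientation; "contact_force": force on the tool from outside, world axes, zero at the start; "wrist_torque": the same for the moment, N m; "opening": opening from 0.0 (shut) to 1.0 (fully open).
Only numpy, scipy, OpenCV 4.12 (cv2) and the standard library are available. Lean on these libraries where they do the work, as an engineer would, in place of code of your own. Each camera call takes 0.05 s, during which the arm holds its last target.

## Working session

There is one attempt and no reset: what is moved stays moved. The work goes in short steps, Python scripts to look and compute and a tool call to move; the robot and the scene stay as the last step left them, time stands still between calls to the robot, and variables do not carry over. Pictures are saved under pics/ and viewed, and the job is handed in when it is done.

Besides the shell and the picture viewer there is one more tool, called after "Call:" as name(argument=value, ...) on one line, values as JSON. move_arm: Moves the arm, as the interface text tells. Its arguments: {"type":"object","properties":{"commands":{"type":"array"},"jaw":{"type":"number"},"force":{"type":"number"}},"required":["commands"]}

```bash
mkdir -p pics; ls; python3 - <<'E'
from plant import ctrl
import cv2,numpy as np
np.set_printoptions(precision=4,suppress=True)
for n in ["scene","top"]:
    im=ctrl.read_camera(n); cv2.imwrite(f"pics/{n}0.png",cv2.cvtColor(im,cv2.COLOR_RGB2BGR))
    c=ctrl.get_calibration(n); print(n,c["camera_matrix"],c["camera_from_world"])
print(ctrl.get_calibration("wrist"))
s=ctrl.get_state(); print(s, ctrl.tip_extent)
E
```

```text
pics
scene [[409.9471   0.     265.2252]
 [  0.     409.9471 191.7516]
 [  0.       0.       1.    ]] [[-0.8238  0.5669 -0.0002  0.4979]
 [ 0.3345  0.4857 -0.8076 -0.102 ]
 [-0.4577 -0.6654 -0.5897  1.2087]
 [ 0.      0.      0.      1.    ]]
top [[425.9862   0.     251.7534]
 [  0.     425.9862 195.536 ]
 [  0.       0.       1.    ]] [[ 0.0554 -0.9985 -0.0042 -0.0409]
 [-0.9783 -0.0534 -0.2001  0.5728]
 [ 0.1996  0.0152 -0.9798  1.1431]
 [ 0.      0.      0.      1.    ]]
{'camera_matrix': array([[266.9426,   0.    , 252.3848],
       [  0.    , 266.9426, 188.5459],
       [  0.    ,   0.    ,   1.    ]]), 'mount': array([[-0.0001, -0.2713,  0.9625, -0.1285],
       [-0.0004, -0.9625, -0.2713,  0.0677],
       [ 1.    , -0.0004, -0.    ,  0.    ],
       [ 0.    ,  0.    ,  0.    ,  1.    ]])}
{'time': 0.1, 'qpos': array([-1.305 ,  0.2871,  1.578 , -0.    ,  1.2786, -0.15  ]), 'dq': array([-0.    , -0.0025, -0.0032,  0.0001,  0.0009, -0.0002]), 'joint_efforts': array([  0.0007, -40.73  , -29.3699,  -0.0001,   0.0034,  -0.    ]), 'eef_pos': array([ 0.2725, -0.6169,  0.2441]), 'tcp_rot': array([ 0.3865,  0.593 , -0.3855,  0.5919]), 'contact_force': array([ 0.2292, -0.1862,  0.055 ]), 'wrist_torque': array([-0.0221,  0.0306, -0.0172]), 'opening': 1.0029840346844847} 0.014
```

View pics/scene0.png

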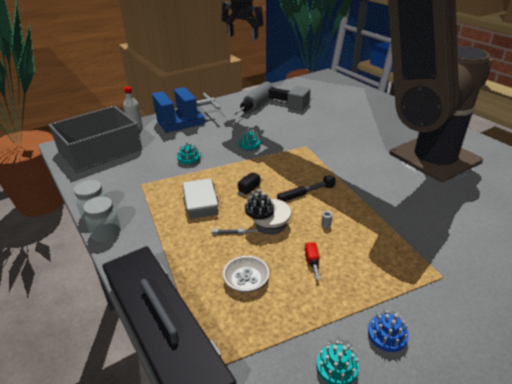

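View pics/top0.png

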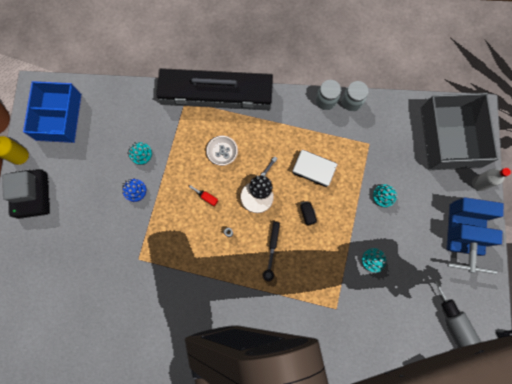

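The white plate is at about (257,197) in the top view, with the black rack at about (260,186). The bystanders lie around it. I'll zoom in and take ray measurements.

```bash
cat > h.py <<'E'
import cv2,numpy as np
from plant import ctrl
from scipy.spatial.transform import Rotation as R
np.set_printoptions(precision=4,suppress=True)
def cam(n,s=None):
    c=ctrl.get_calibration(n); K=c["camera_matrix"]
    if n=="wrist":
        T=np.eye(4);T[:3,:3]=R.from_quat(s["tcp_rot"]).as_matrix();T[:3,3]=s["eef_pos"]
        W=T@c["mount"]
    else: W=np.linalg.inv(c["camera_from_world"])
    return K,W
def ray(K,W,uv,z):
    d=W[:3,:3]@np.linalg.solve(K,[uv[0],uv[1],1.]); o=W[:3,3]
    return o+d*(z-o[2])/d[2]
def proj(K,W,p):
    q=np.linalg.inv(W)@np.r_[p,1]; v=K@q[:3]; return v[:2]/v[2]
E
python3 - <<'E'
from h import *
im=cv2.imread("pics/top0.png"); cv2.imwrite("pics/top0z.png",cv2.resize(im[130:290,170:350],None,fx=4,fy=3.7,interpolation=cv2.INTER_CUBIC))
im=cv2.imread("pics/scene0.png"); cv2.imwrite("pics/scene0z.png",cv2.resize(im[165:295,190:350],None,fx=5,fy=4.6,interpolation=cv2.INTER_CUBIC))
K,W=cam("top"); print(ray(K,W,(257,197),.044),ray(K,W,(260,186),.08))
for n,p,z in [("screwdriver",(206,198),.013),("dish",(221,151),.02),("fuse",(314,169),.034),("tape",(308,213),.034),("socket",(228,232),.034),("ratchet",(272,250),.02),("nail",(268,167),.005)]: print(n,ray(K,W,p,z))
E
```

```text
[ 0.5736 -0.0244  0.044 ] [ 0.5979 -0.0311  0.08  ]
screwdriver [0.5687 0.1245 0.013 ]
dish [0.7119 0.09   0.02  ]
fuse [ 0.6677 -0.1856  0.034 ]
tape [ 0.5371 -0.172   0.034 ]
socket [0.4703 0.0522 0.034 ]
ratchet [ 0.4277 -0.0749  0.02  ]
nail [ 0.6744 -0.0522  0.005 ]
```

View pics/top0z.png

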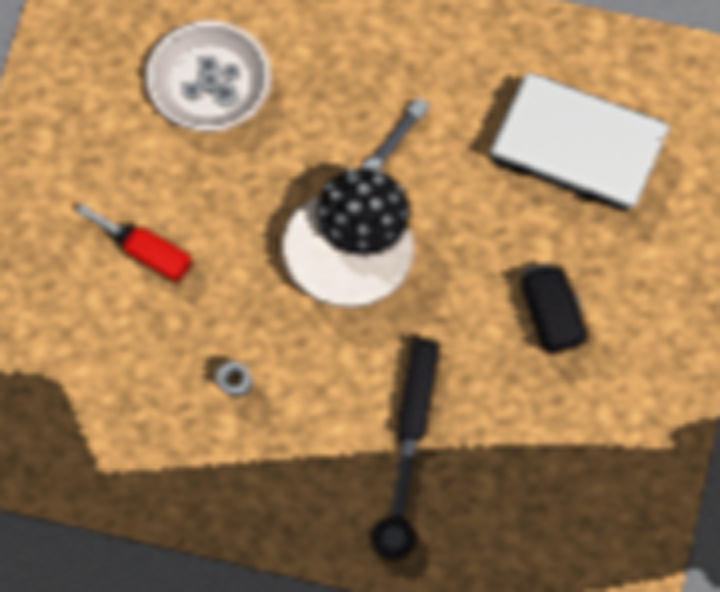

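View pics/scene0z.png

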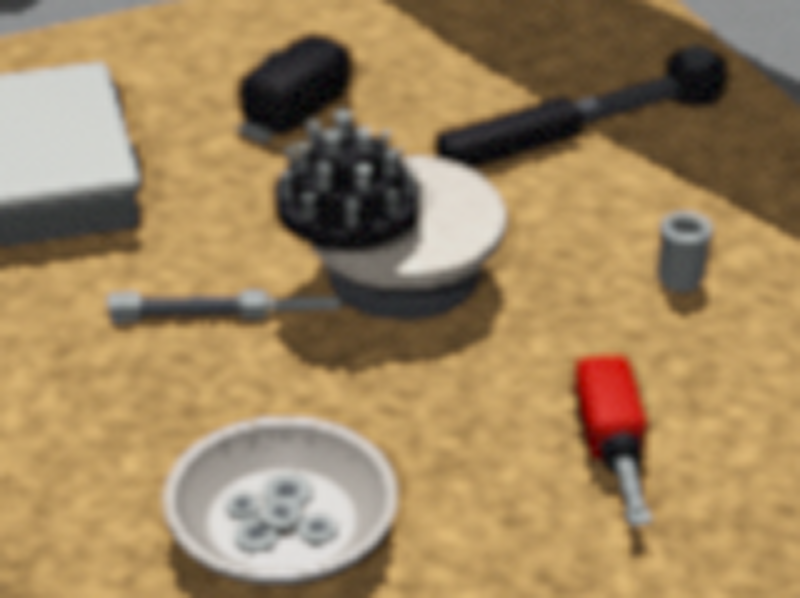

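```bash
python3 - <<'E'
from h import *
s=ctrl.get_state(); M=R.from_quat(s["tcp_rot"]).as_matrix(); print("tool axes cols x,y,z\n",M)
from scipy.optimize import least_squares
im=cv2.imread("pics/top0.png"); hsv=cv2.cvtColor(im,cv2.COLOR_BGR2HSV)
m=((hsv[...,1]<60)&(hsv[...,2]>150)).astype(np.uint8); m[:175]=0;m[215:]=0;m[:,:238]=0;m[:,278:]=0
print(m.sum())
K,W=cam("top")
cs,_=cv2.findContours(m,cv2.RETR_EXTERNAL,cv2.CHAIN_APPROX_NONE); c=max(cs,key=cv2.contourArea)[:,0]
P=np.array([ray(K,W,p,.044)[:2] for p in c])
dark=(hsv[...,2]<60).astype(np.uint8); dark[:170]=0;dark[205:]=0;dark[:,245:]&=1;dark[:,:246]=0;dark[:,275:]=0
n,l,st,ce=cv2.connectedComponentsWithStats(dark); print(st,ce)
r=least_squares(lambda q:np.hypot(P[:,0]-q[0],P[:,1]-q[1])-.046,[.573,-.024],loss='soft_l1',f_scale=.0015)
print(r.x, np.sort(abs(r.fun))[:: max(1,len(P)//10)])
E
```

```text
tool axes cols x,y,z
 [[-0.0006  0.9148  0.4039]
 [ 0.0021  0.4039 -0.9148]
 [-1.      0.0003 -0.0021]]
468
[[     0      0    512    384 196325]
 [   250    176     22     22    283]] [[255.4937 191.5057]
 [259.8551 187.5583]]
[ 0.5766 -0.023 ] [0.     0.0002 0.0005 0.0008 0.0012 0.0014 0.0019 0.0076 0.0189 0.0328]
```

Call:
move_arm(commands=[0,0.6,-0.4,0,0,1,-0.62,0,0,1,-0.62,0,0,1,-0.62,0,0,1,-0.62,0,0,1,-0.62,0,0,1,-0.62,0,0,1,-0.62,0,0,1,-0.62,0,0,1,-0.62,0,0,1,-0.62,0,0,1,-0.62,0,0,1,-0.62,0,0,1,-0.62,0,0,1,-0.62,0,0,1,-0.62,0,0,1,-0.62,0,0,1,-0.62,0,0,1,-0.62,0,0,1,-0.62,0], jaw=0, force=20)

```text
time: 2.6
eef_pos: [0.598, -0.1387, 0.2453]
tcp_rot: [0.386, 0.593, -0.386, 0.593]
contact_force: [0.1, 0.7, -0.3]
opening: -0.003
```

Call:
move_arm(commands=[0,1,-0.62,-1,0,1,-0.62,-1,0,1,-0.62,-1,0,0,0,-1,0,0,0,-1,0,0,0,-1,0,0,0,-1,0,0,0,-1,0,0,0,-1,0,0,0,-1,0,0,0,-1,0,0,0,-1,0,0,0,-1,0,0,0,-1,0,0,0,-1,0,0,0,-1,0,0,0,-1,0,0,0,-1,0,0,0,-1,0,0,0,-1])

```text
time: 5.1
eef_pos: [0.6406, -0.0628, 0.2453]
tcp_rot: [-0.207, 0.676, 0.207, 0.676]
contact_force: [-0.5, 0.3, -0.4]
opening: 0.003
```

```bash
python3 - <<'E'
from h import *
s=ctrl.get_state(); print(s["time"],s["qpos"],s["eef_pos"],s["opening"]); M=R.from_quat(s["tcp_rot"]).as_matrix(); print(M)
im=ctrl.read_camera("wrist"); cv2.imwrite("pics/w1.png",im[...,::-1])
E
```

```text
5.1 [-0.2552  0.2186  1.6583  0.0002  1.265  -0.8494] [ 0.6406 -0.0628  0.2453] 0.002794705540427966
[[-0.0003 -0.5598  0.8286]
 [ 0.0003  0.8286  0.5598]
 [-1.      0.0004 -0.0001]]
```

View pics/w1.png

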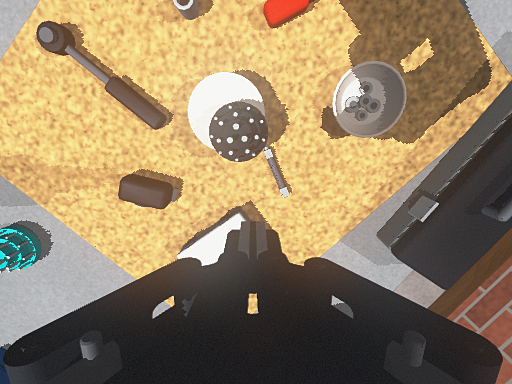

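The plate (white) is centred near (227,110). The rack, near (238,131), hangs off it toward the lower right. I'll fit both as circles.

```bash
cat >> h.py <<'E'
from scipy.optimize import least_squares
def fitc(P,r,x0,fs=.001):
    q=least_squares(lambda q:np.hypot(P[:,0]-q[0],P[:,1]-q[1])-r,x0,loss='soft_l1',f_scale=fs)
    res=abs(np.hypot(P[:,0]-q.x[0],P[:,1]-q.x[1])-r); return q.x,res
def measure(im,s,plate0,rack0,name,vt=165,dk=95):
    K,W=cam("wrist",s); hsv=cv2.cvtColor(im,cv2.COLOR_RGB2HSV)
    yy,xx=np.mgrid[:384,:512]
    cp=proj(K,W,[*plate0,.044]); rp=np.linalg.norm(proj(K,W,[plate0[0]+.046,plate0[1],.044])-cp)
    near=np.hypot(xx-cp[0],yy-cp[1])<rp*1.25
    white=((hsv[...,1]<50)&(hsv[...,2]>vt)&near).astype(np.uint8)
    white=cv2.morphologyEx(white,cv2.MORPH_OPEN,np.ones((3,3),np.uint8))
    cs,_=cv2.findContours(white,cv2.RETR_EXTERNAL,cv2.CHAIN_APPROX_NONE)
    c=np.vstack(cs)[:,0]; P=np.array([ray(K,W,p,.044)[:2] for p in c])
    cr=proj(K,W,[*rack0,.06]); rr=np.linalg.norm(proj(K,W,[rack0[0]+.034,rack0[1],.06])-cr)
    nr=np.hypot(xx-cr[0],yy-cr[1])<rr*1.35
    dark=((hsv[...,2]<dk)&(hsv[...,1]<110)&nr).astype(np.uint8)
    dark=cv2.morphologyEx(dark,cv2.MORPH_CLOSE,np.ones((5,5),np.uint8));dark=cv2.morphologyEx(dark,cv2.MORPH_OPEN,np.ones((5,5),np.uint8))
    cs,_=cv2.findContours(dark,cv2.RETR_EXTERNAL,cv2.CHAIN_APPROX_NONE)
    d=max(cs,key=cv2.contourArea); d=cv2.convexHull(d)[:,0] if False else d[:,0]
    Q=np.array([ray(K,W,p,.061)[:2] for p in d])
    rk,r2=fitc(Q,.034,rack0)
    # plate points away from rack
    keep=np.hypot(P[:,0]-rk[0],P[:,1]-rk[1])>.034+.007
    pl,r1=fitc(P[keep],.046,plate0)
    # free radius fits too
    def fr(P,x0,r0):
        q=least_squares(lambda q:np.hypot(P[:,0]-q[0],P[:,1]-q[1])-q[2],[*x0,r0],loss='soft_l1',f_scale=.001).x; return q
    print("plate",pl,"med/90%",np.median(r1),np.percentile(r1,90),"free",fr(P[keep],pl,.046))
    print("rack",rk,"med/90%",np.median(r2),np.percentile(r2,90),"free",fr(Q,rk,.034))
    o=rk-pl; M=R.from_quat(s["tcp_rot"]).as_matrix()
    print("off",o,np.hypot(*o),"heading of push",np.degrees(np.arctan2(-o[1],-o[0])))
    rel=lambda p:M.T@(np.r_[p,.05]-s["eef_pos"])
    print("tool-frame rack",rel(rk)*1000,"plate",rel(pl)*1000,"tooly heading",np.degrees(np.arctan2(M[1,1],M[0,1])),"tcp",s["eef_pos"])
    v=im[...,::-1].copy()
    t=np.linspace(0,6.283,90)
    for cc,r,z,col in [(pl,.046,.044,(255,0,0)),(rk,.034,.061,(0,0,255))]:
        for a in t:
            u=proj(K,W,[cc[0]+r*np.cos(a),cc[1]+r*np.sin(a),z]); cv2.circle(v,tuple(int(round(k)) for k in u),0,col,-1)
    x0,y0=int(max(0,cp[0]-80)),int(max(0,cp[1]-70)); cv2.imwrite(name,cv2.resize(v[y0:y0+145,x0:x0+190],None,fx=4,fy=4,interpolation=cv2.INTER_NEAREST))
    return pl,rk
E
python3 - <<'E'
from h import *
s=ctrl.get_state(); im=cv2.imread("pics/w1.png")[...,::-1].copy()
measure(im,s,[.5766,-.023],[.598,-.031],"pics/w1m.png")
E
```

```text
Traceback (most recent call last):
  File "h.py", line 35, in measure
    d=max(cs,key=cv2.contourArea); d=cv2.convexHull(d)[:,0] if False else d[:,0]
ValueError: max() iterable argument is empty
```

```bash
python3 - <<'E'
from h import *
s=ctrl.get_state(); im=cv2.imread("pics/w1.png")[...,::-1].copy()
K,W=cam("wrist",s); print(W, proj(K,W,[.5766,-.023,.044]),proj(K,W,[.598,-.031,.06]), ray(K,W,(227,110),.044))
hsv=cv2.cvtColor(im,cv2.COLOR_RGB2HSV); print(hsv[128:136,228:246:3].tolist())
E
```

```text
[[ 0.8278  0.5402  0.1515  0.6012]
 [ 0.561  -0.7968 -0.2243 -0.0064]
 [-0.0005  0.2706 -0.9627  0.3739]
 [ 0.      0.      0.      1.    ]] [227.6092 113.4389] [238.2609 130.2534] [ 0.5739 -0.0201  0.044 ]
[[[12, 48, 118], [12, 49, 115], [84, 5, 254], [78, 5, 245], [9, 39, 110], [9, 43, 113]], [[12, 36, 122], [10, 39, 117], [6, 17, 147], [0, 5, 169], [8, 42, 115], [11, 45, 113]], [[13, 39, 118], [12, 39, 119], [9, 43, 112], [14, 44, 111], [11, 44, 115], [9, 37, 111]], [[11, 44, 122], [13, 41, 117], [11, 46, 116], [11, 42, 114], [15, 46, 112], [14, 45, 113]], [[13, 44, 121], [10, 38, 120], [11, 46, 116], [12, 43, 119], [11, 45, 114], [9, 46, 112]], [[12, 42, 121], [10, 46, 121], [9, 37, 118], [14, 54, 104], [11, 46, 117], [10, 49, 110]], [[8, 43, 119], [11, 43, 119], [13, 67, 106], [13, 62, 103], [11, 46, 111], [8, 45, 108]], [[10, 45, 120], [11, 47, 114], [12, 66, 108], [15, 65, 102], [11, 46, 111], [13, 63, 97]]]
```

```bash
sed -i 's/vt=165,dk=95/vt=190,dk=150/; s/hsv\[...,1\]<110/hsv[...,1]<90/' h.py; python3 - <<'E'
from h import *
s=ctrl.get_state(); im=cv2.imread("pics/w1.png")[...,::-1].copy()
measure(im,s,[.575,-.021],[.598,-.031],"pics/w1m.png")
E
```

```text
plate [ 0.5755 -0.0242] med/90% 0.0005132886071005198 0.0013513101218385233 free [ 0.5742 -0.0237  0.0448]
rack [ 0.5994 -0.0326] med/90% 0.0008000781908040974 0.0015442679364683328 free [ 0.5992 -0.0325  0.0333]
off [ 0.0239 -0.0084] 0.025317955531138775 heading of push 160.67833177527856
tool-frame rack [195.3006  48.059  -17.0568] plate [195.3109  68.4033 -32.1269] tooly heading 124.14887400065923 tcp [ 0.6405 -0.0628  0.2453]
```

View pics/w1m.png

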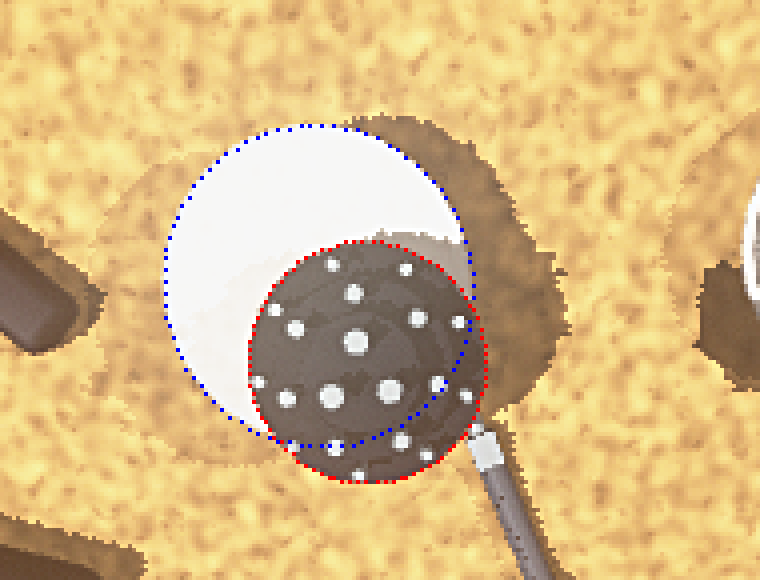

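Both fits agree with the known sizes to about 1 mm, and the offset is 25.3 mm (expected 23–31), so the push heading is about 161°. I'll align the tool's y axis with that and stand off behind the rack.

Call:
move_arm(commands=[0,-0.16,0.88,0,0,0,0,-1,0,0,0,-1,0,0,0,-1,0,0,0,-1,0,0,0,-1,0,0,0,-1,0,0,0,-1,0,0,0,-0.3,0,0,0,0,0,0,0,0])

```text
time: 6.52
eef_pos: [0.6615, -0.0551, 0.2454]
tcp_rot: [-0.407, 0.578, 0.407, 0.578]
contact_force: [0.2, -0.6, 0.0]
opening: -0.002
```

```bash
python3 - <<'E'
from h import *
s=ctrl.get_state(); print(s["time"],s["qpos"]); im=ctrl.read_camera("wrist").copy(); cv2.imwrite("pics/w2.png",im[...,::-1])
measure(im,s,[.575,-.024],[.599,-.032],"pics/w2m.png")
E
```

```text
6.525 [-0.2357  0.2621  1.6062  0.      1.2733 -1.4624]
plate [ 0.5756 -0.0241] med/90% 0.0005589723386461021 0.0014346176967819702 free [ 0.5743 -0.0236  0.0449]
rack [ 0.5995 -0.0323] med/90% 0.000647287994668011 0.0013089035720183803 free [ 0.5994 -0.0323  0.0334]
off [ 0.0239 -0.0082] 0.025294511258031213 heading of push 160.99642775822932
tool-frame rack [195.3586  66.1044   0.4995] plate [195.3586  91.397    0.1845] tooly heading 160.28295026116749 tcp [ 0.6615 -0.0551  0.2454]
```

View pics/w2m.png

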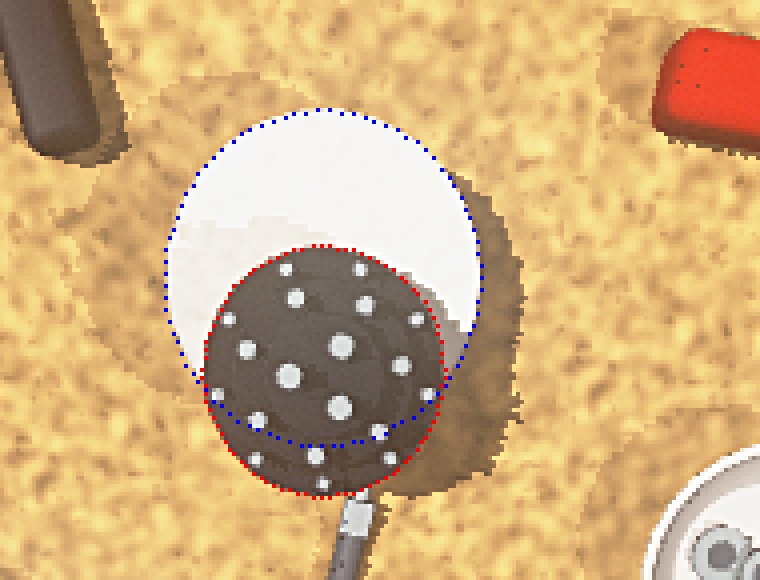

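The rack and plate now lie straight ahead along tool +y, 66 mm and 91 mm away, with sideways error below 0.5 mm. I'll descend 21 mm clear of the edge.

Call:
move_arm(commands=[0.8,0,0,0,0.9,0,0,0,0.9,0,0,0,0.9,0,0,0,0.9,0,0,0,0.9,0,0,0,0.8,0,0,0,0.6,0,0,0,0.35,0,0,0,0,0,0,0,0,0,0,0])

```text
time: 7.95
eef_pos: [0.6623, -0.0555, 0.07]
tcp_rot: [-0.408, 0.578, 0.407, 0.578]
contact_force: [0.1, 0.0, 0.7]
opening: 0.001
```

```bash
python3 - <<'E'
from h import *
s=ctrl.get_state(); print(s["time"],s["eef_pos"],s["contact_force"]); im=ctrl.read_camera("wrist").copy(); cv2.imwrite("pics/w3.png",im[...,::-1])
im=ctrl.read_camera("scene"); cv2.imwrite("pics/s3.png",cv2.resize(im[140:260,190:350],None,fx=5,fy=5,interpolation=cv2.INTER_CUBIC)[...,::-1])
E
```

```text
7.95 [ 0.6623 -0.0555  0.07  ] [0.0984 0.0349 0.7086]
```

View pics/w3.png

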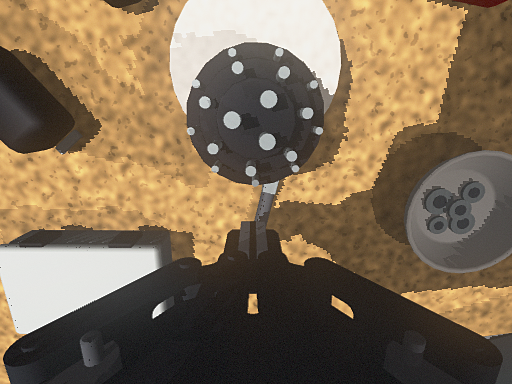

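View pics/s3.png

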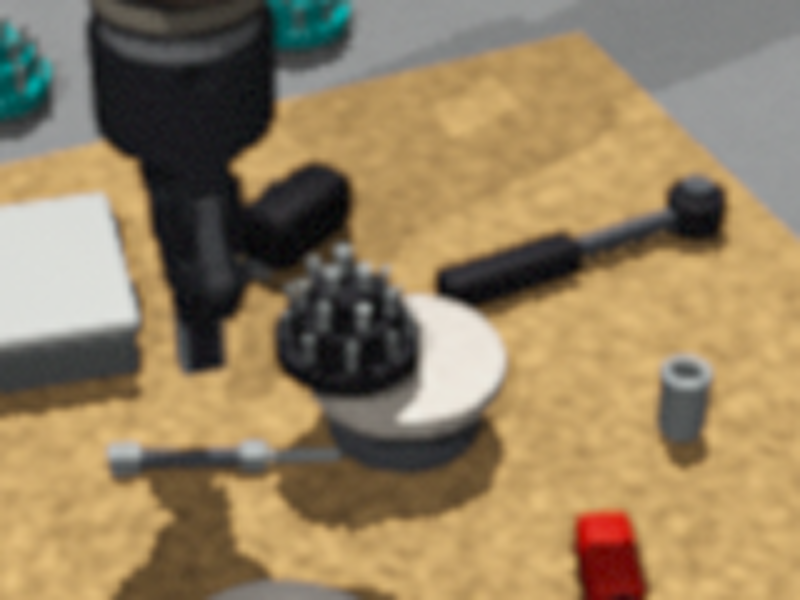

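The fingertips are level with the lowest tier (tip at z = 0.056, tier at 0.052–0.064). I'll approach and make the first slow push, stopping short of the goal.

Call:
move_arm(commands=[0,0.1,0,0,0,0.18,0,0,0,0.18,0,0,0,0.1,0,0,0,0.06,0,0,0,0.06,0,0,0,0.06,0,0,0,0.06,0,0,0,0.06,0,0,0,0.06,0,0,0,0.06,0,0,0,0.06,0,0,0,0.06,0,0,0,0.06,0,0])

```text
time: 9.8
eef_pos: [0.6343, -0.0456, 0.0691]
tcp_rot: [-0.407, 0.578, 0.407, 0.578]
contact_force: [2.2, -1.1, -0.7]
opening: -0.003
```

```bash
python3 - <<'E'
from h import *
s=ctrl.get_state(); print(s["time"],s["eef_pos"],s["contact_force"]); im=ctrl.read_camera("wrist").copy(); cv2.imwrite("pics/w4.png",im[...,::-1])
measure(im,s,[.575,-.024],[.592,-.030],"pics/w4m.png")
E
```

```text
9.8 [ 0.6343 -0.0456  0.0691] [ 2.2491 -1.1069 -0.6596]
plate [ 0.5754 -0.024 ] med/90% 0.00039243476995932947 0.001505385036414772 free [ 0.5742 -0.0236  0.0449]
rack [ 0.5922 -0.0291] med/90% 0.0008702212489884384 0.011363325410894536 free [ 0.5926 -0.0288  0.0347]
off [ 0.0168 -0.0051] 0.017507455161288942 heading of push 163.16114281951576
tool-frame rack [19.1164 45.2015  1.3468] plate [19.1123 62.6875  0.4809] tooly heading 160.3261750914278 tcp [ 0.6343 -0.0456  0.0691]
```

View pics/w4.png

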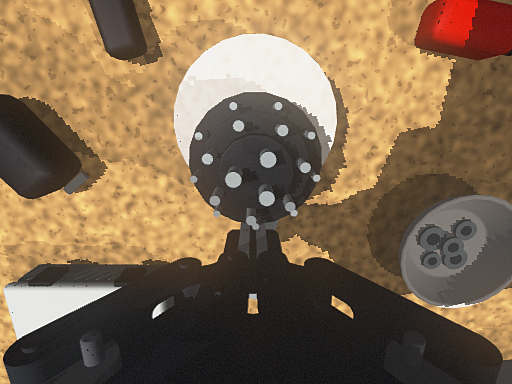

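View pics/w4m.png

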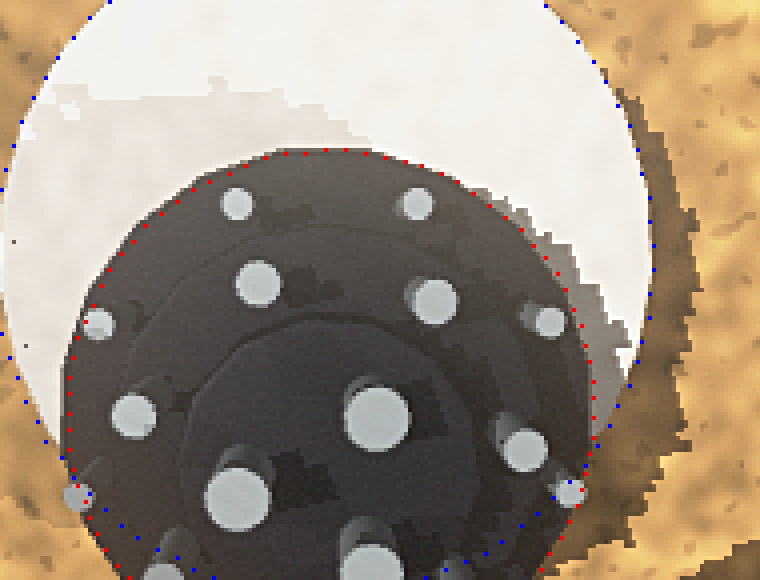

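The contact model checks out: rack centre to TCP is 45 mm, which is 34 + 11. Force is about 2.5 N, with 17.5 mm still to go. I'll push 14 mm more.

Call:
move_arm(commands=[0,0.03,0,0,0,0.05,0,0,0,0.06,0,0,0,0.06,0,0,0,0.06,0,0,0,0.06,0,0,0,0.06,0,0,0,0.06,0,0,0,0.06,0,0,0,0.04,0,0,0,0.02,0,0,0,0,0,0])

```text
time: 11.35
eef_pos: [0.621, -0.0408, 0.0691]
tcp_rot: [-0.407, 0.578, 0.407, 0.578]
contact_force: [1.6, -0.9, 0.5]
opening: -0.0
```

```bash
python3 - <<'E'
from h import *
s=ctrl.get_state(); print(s["time"],s["eef_pos"],s["contact_force"]); im=ctrl.read_camera("wrist").copy(); cv2.imwrite("pics/w5.png",im[...,::-1])
measure(im,s,[.575,-.024],[.579,-.026],"pics/w5m.png")
E
```

```text
11.35 [ 0.621  -0.0408  0.0691] [ 1.6107 -0.8696  0.5038]
plate [ 0.5754 -0.0238] med/90% 0.00046208270848936 0.0026914415389596505 free [ 0.5742 -0.0237  0.0449]
rack [ 0.5794 -0.0246] med/90% 0.000945486289496672 0.008181943955948474 free [ 0.5796 -0.0246  0.0344]
off [ 0.0041 -0.0007] 0.004127411861963859 heading of push 169.67924224188147
tool-frame rack [19.0984 44.6599  1.2829] plate [19.0992 48.7324  0.6121] tooly heading 160.3256844377128 tcp [ 0.621  -0.0408  0.0691]
```

View pics/w5.png

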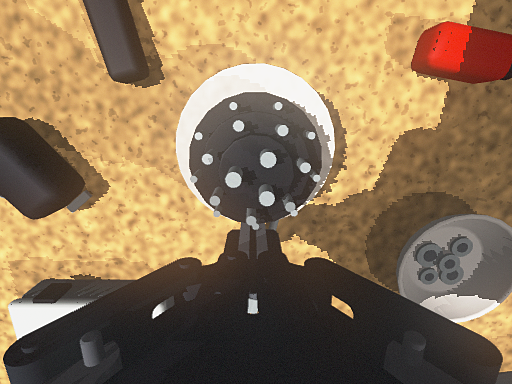

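View pics/w5m.png

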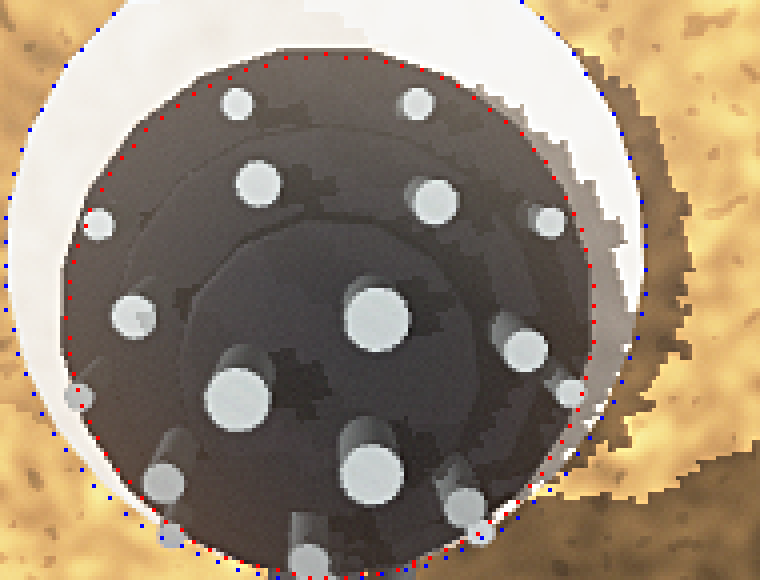

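About 3.5–4 mm remain, allowing for the contact distance of 45.2 mm. I'll push 3.5 mm, back off, rise and measure with a clear view.

Call:
move_arm(commands=[0,0.03,0,0,0,0.04,0,0,0,0.04,0,0,0,0.03,0,0,0,0,0,0,0,-0.2,0,0,0,-0.5,0,0,0,-0.6,0,0,0,-0.5,0,0,-0.5,0,0,0,-0.9,0,0,0,-0.9,0,0,0,-0.9,0,0,0,-0.9,0,0,0,-0.9,0,0,0,-0.9,0,0,0,-0.7,0,0,0,-0.4,0,0,0,0,0,0,0,0,0,0,0])

```text
time: 13.9
eef_pos: [0.6597, -0.0548, 0.2429]
tcp_rot: [-0.407, 0.579, 0.408, 0.578]
contact_force: [-0.1, -0.2, -0.5]
opening: -0.001
```

```bash
python3 - <<'E'
from h import *
s=ctrl.get_state(); print(s["time"],s["eef_pos"],s["contact_force"]); im=ctrl.read_camera("wrist").copy(); cv2.imwrite("pics/w6.png",im[...,::-1])
measure(im,s,[.575,-.024],[.576,-.024],"pics/w6m.png")
E
```

```text
13.9 [ 0.6597 -0.0548  0.2429] [-0.0664 -0.2355 -0.4643]
plate [ 0.5749 -0.0234] med/90% 0.0009539562781023317 0.003202138423219668 free [ 0.5745 -0.0239  0.0449]
rack [ 0.5752 -0.0233] med/90% 0.0006834188912234196 0.0013631798073430387 free [ 0.575  -0.0233  0.0335]
off [0.0003 0.0001] 0.00028983622747048306 heading of push -153.68805370998817
tool-frame rack [193.077   89.7649   1.2316] plate [193.0775  89.9663   1.0232] tooly heading 160.32099501541006 tcp [ 0.6597 -0.0548  0.2429]
```

View pics/w6m.png

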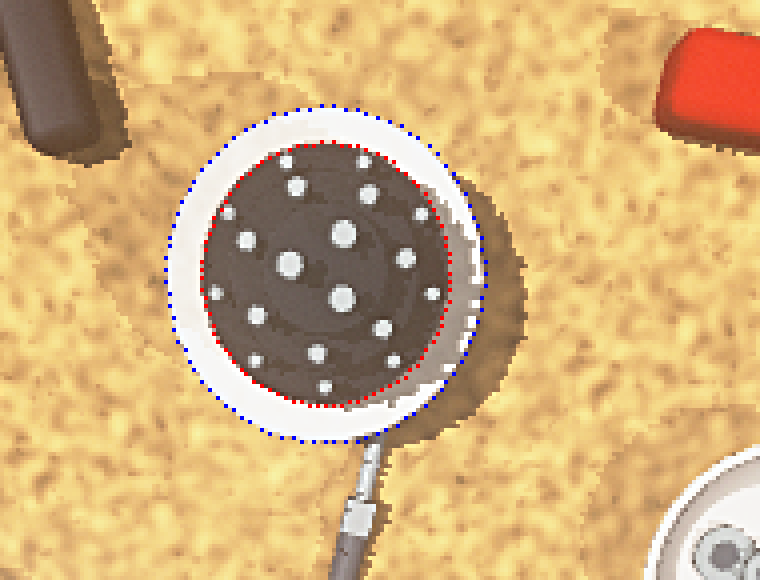

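The rim is even: measured offset is 0.3 mm, and under 1 mm against the earlier plate fits. One last look at the whole scene.

```bash
python3 - <<'E'
from h import *
im=ctrl.read_camera("scene"); cv2.imwrite("pics/s7.png",cv2.resize(im[140:300,150:350],None,fx=4,fy=3.7,interpolation=cv2.INTER_CUBIC)[...,::-1])
a=cv2.imread("pics/scene0.png")[165:330,150:350].astype(int); b=im[...,::-1][165:330,150:350].astype(int)
d=(abs(a-b).max(2)>60).astype(np.uint8); n,l,st,_=cv2.connectedComponentsWithStats(d); print([r.tolist() for r in st[1:] if r[4]>15])
s=ctrl.get_state(); im=ctrl.read_camera("wrist").copy()
measure(im,s,[.575,-.024],[.576,-.024],"pics/w7m.png"); print(s["time"])
E
```

```text
[[119, 0, 81, 52, 1675], [95, 24, 21, 34, 330], [113, 24, 23, 35, 363], [95, 69, 21, 12, 112], [48, 94, 152, 71, 5916], [169, 152, 31, 13, 219]]
plate [ 0.5749 -0.0234] med/90% 0.0009503219282758282 0.0032757397830858875 free [ 0.5744 -0.0238  0.0449]
rack [ 0.5753 -0.0232] med/90% 0.0005986927653661191 0.0013214528017791744 free [ 0.5751 -0.0232  0.0335]
off [0.0004 0.0002] 0.0003947255920857109 heading of push -155.4849449507202
tool-frame rack [192.8761  89.614    1.2994] plate [192.8769  89.897    1.0243] tooly heading 160.32501058719257 tcp [ 0.6597 -0.0547  0.2427]
14.0
```

View pics/s7.png

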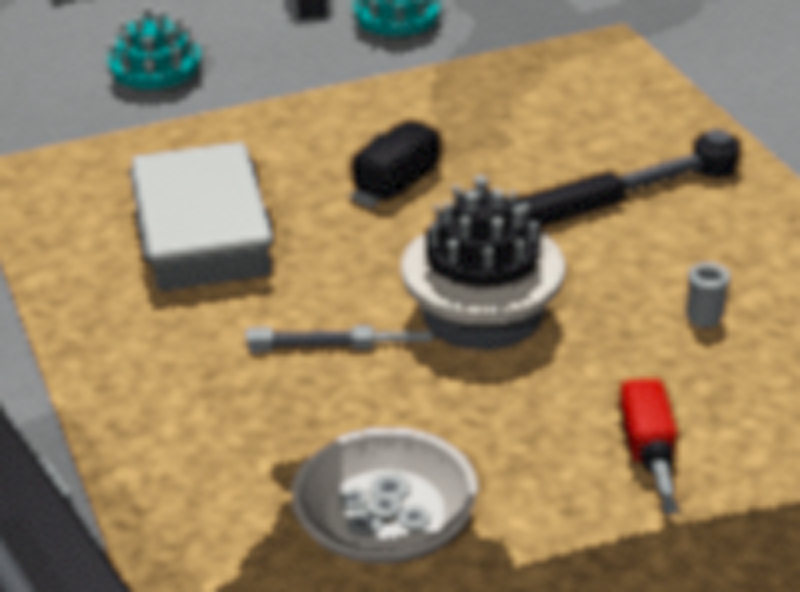

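The rack stands upright and centred, and the bystanders look undisturbed. The large differences from the first picture are the arm's shadow, and the small ones are where the rack moved.

```bash
python3 -c "
from plant import ctrl
print(ctrl.get_state()['time']); print(ctrl.sign_off())"
```

```text
14.05
the job is handed in; nothing more can be done
None
```

The rack is back in the middle of its plate, upright and still, and I handed the job in at 14 s of the 48 s allowed.

- **Pushes:** The rack started 25.3 mm off centre. I slid it back with three slow, level pushes of the shut fingertips on the lowest tier's edge. The force read about 1.8–2.5 N at the two stops where I checked it. I then backed off and raised the hand clear.
- **Centring:** The last two wrist-camera fits put the rack 0.3–0.4 mm off centre, or about 1 mm against some of the earlier plate fits. The free-radius circle fit for the plate came out 1.1 mm too small, and shadow on the plate made its last fits looser, so I trust the centring to about 1 mm.
- **Surroundings:** In the last scene picture the bystanders look unmoved. A difference against the first picture showed only the arm's shadow and the rack's own move. I judged that by eye and did not measure each bystander's position again.

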